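# Release the rinse stem from the wash station's push-fit fitting

### The arm

A 6-joint arm with a two-finger parallel gripper is mounted at the origin on the work surface. World frame = base frame: x ahead of the robot, y to its left, z up, the work surface at z = 0. Lengths are in m, angles in rad, forces in N, time in s.
With the tool pointing down it reaches from about 0.35 to 0.975 m from the base axis. Payload 4.9 kg.
Tool frame: the origin (TCP) lies midway between the tips of the shut fingers; the grasp point (between the pads) lies 19 mm behind it (robot.grip_depth is the distance from the TCP to the grasp point, in m); z points along the fingers, y is the line along which they close (so a half turn about z gives the same grasp; the last joint's range is limited). The gripper opens to 85 mm and grips with 20 to 120 N. Pads are 22 mm wide; open, the fingers measure 114 mm over their backs; the gripper's body (76 mm by 85 mm) begins 54 mm behind the grasp point. The pads swing forward as they close: fully open they stand 13 mm farther back than shut.
Start: joints at [-1.242, 0.053, 1.613, -0, 1.476, -0.119], TCP at [0.271, -0.563, 0.231] pointing down, gripper open.
Joint ranges: [-3.01, 3.01], [-1.01, 2.22], [0.06, 2.58], [-1.02, 4.17], [0.09, 2.62], [-3.14, 3.14]. Speed limits (rad/s): [2.57, 2.57, 3.14, 3.14, 3.14, 3.14].

### API

Orientations are given as a unit quaternion [w, x, y, z].
In Python, from cell import robot, viewer gives the robot as it stands. The module is installed in compiled form; this text tells all that it offers.
- The arm moves only by the tool play_rows, never from a script. Its argument "increments" is a list of rows, each a list of 6 numbers: the shift along the tool's x, y, z in m, then the turn, a rotation vector about the tool's x, y, z in degrees. In form: [[tx, ty, tz, wx, wy, wz], ...]. A call has 1 to 20 rows; each row shifts and turns the commanded pose from where the row before left it, along the tool's axes as they then stand; what a row does not reach is not made up. A row lasts 1/12 s, in which the tool goes at most 41.7 mm and 7.16 degrees, less where a joint would pass 70% of its speed; a pose out of reach is approached as far as the arm can. A call with a gripper value outside its range is refused whole. "fingers" is the finger opening in m, from 0 to 0.0854, set as the call begins (left out, the last holds). The fingers move at their own pace and stop on an object; "newtons" is the grip in N (left out, the last holds). Time passes only in rows, so rows that do not move let the fingers close. It gives the time, the measured TCP pose, the force, the opening and the grip force at its end, in the units of the state.
- robot.state(): the state, without advancing time (a new reading comes with each control period).
- viewer.grab_frame(name): name is "scene" or "top" or "wrist"; returns a dict with "pixels" (400x640x3 uint8, red, green, blue), "camera_matrix" (3x3 intrinsics, pixels), "D" ([k1, k2, p1, p2, k3] as OpenCV has them; the pictures are not rectified), "extrinsics" (4x4, takes a point from camera to world coordinates). Camera axes: x right, y up, looking along -z (the intrinsics and any distortion apply to the point x, -y, -z); pixel columns grow to the right and rows downward; lengths in m; the calibration is good to about 2 mm. A picture is of the moment at which its call begins. There is no depth.
- robot.job_done(): hands the job in; it is judged then, once.
The state is a dict: "clock": time; "joint_pos": joint angles; "joint_velocities": joint speeds; "effort": joint torques, N m; "eef_pos": TCP position; "orientation": TCP orientation; "ft_force": force on the tool from outside, world axes, zero at the start; "wrist_torque": the same for the moment, N m; "grip_width": finger opening in m; "grasp_force": force on a finger pad.
Only numpy, scipy, OpenCV 4.12 (cv2) and the standard library are available. Lean on these libraries where they do the work, as an engineer would, in place of code of your own. Each camera call takes 0.05 s, during which the arm holds its last target. There are 200 camera calls.

### The job

Take the steel rinse stem off the black wash station for drying: press the fitting's blue release ring straight down until it stops and, keeping it pressed, pinch the stem just above it and draw it straight up out of the fitting. Be gentle: neither lean hard on the ring nor wrench at the stem while it is still locked (about 20 N is the most either should feel). Then lower the stem, plug end down, into either hole of the green drying rack until it stands on the bottom before letting go; leave the other things on the bench where they are.

Things in the scene. Friction and masses are not known exactly. Their poses are not given: they have to be found in the camera images.
- station: Black wash module fixed to the bench, 110 (its x) x 90 (its y) x 30 mm high, origin at the centre of its underside, z up. The push-fit fitting stands upright on it, its axis 25 mm from the origin along the station's +x.
- fitting_top (a point): Top centre of the fitting's fixed white body, 54 mm above the bench: a cylinder 34 mm wide. Above it is the blue release ring, screwed on a white sleeve at a height that differs each time: a flat flange 40 mm wide, 3 mm thick, with a 21.4 mm hole for the stem.
- ring_low (a point): Point on the fitting's axis 64 mm above the bench, the LOWEST place the ring's top can rest. The ring itself is not measured: at rest its top is anywhere from 64 to 78 mm above the bench (it is screwed on more or less far), so find it by feel. It is sprung: 3 N starts it down, 13 N holds it on its stop 6.5 mm lower; beyond that it is rigid.
- bore_floor (a point): Centre of the bore's floor, 34 mm above the bench (bore 21.4 mm wide). Four teeth in it lock the stem by its plug's shoulder; they are surely clear only in the last 2 mm of the ring's travel and close again as it rises. When the stem has risen 2 mm with the ring down the plug is past them: fingertips beside the stem can push the ring home, close on the stem and lift.
- stem: The rinse stem: loose rigid steel tube 12 mm in diameter, 68 mm long overall, 50 g; its lowest 14 mm is an orange plug 18 mm in diameter. Origin at the centre of its foot, z along it to the bare steel end. At the start it stands upright in the fitting on the bore's floor, foot 34 mm and top 102 mm above the bench, with 1.5 mm of sideways play.
- rack: Green drying rack fixed to the bench, 50 (its x) x 100 (its y) x 30 mm high, origin at the centre of its underside, z up. Two round blind holes 24 mm wide and 17 mm deep (floor 13 mm above the bench), at y = -23 and y = +23 mm on its y axis.
- rack_hole0 (a point): Centre of the mouth of the rack's hole at y = -23 mm, on the rack's top face 30 mm above the bench.
- rack_hole1 (a point): Centre of the mouth of the rack's hole at y = +23 mm, on the rack's top face 30 mm above the bench.
- microtubes: Bystander: black block of small clear tubes, 75 x 55 x 34 mm, loose; origin at the centre of its underside. It and the green rack stand to the left and right of the station, either way round.
- blood_rack: Bystander: white rack of red-capped sample tubes, 130 x 55 x 100 mm high, loose; origin at the centre of its underside.
- pot: Bystander: white pot with a yellow lid, 48 mm in diameter, 55 mm high, loose, beyond the station; origin at the centre of its underside.

How it is judged:
On the way, in this order (a step that is already met when the one before it is completed fails the run):
1. the fingers press on the fitting's ring (more than 6 N) with the stem still down in the fitting (contact force between the fingers and station above 6 N and z of stem in the frame of station below 0.038 m), for 0.1 s.
2. the stem is drawn right out: its foot is more than 74 mm above the bench, held by the fingers (z of stem in the frame of station above 0.074 m and contact force between the fingers and stem above 1 N), for 0.1 s.
3. the stem stands in a hole of the rack, foot within 5 mm of the hole's floor, while the fingers still hold it (((horizontal distance between stem and rack_hole0 below 0.006 m and z of stem in the frame of rack below 0.018 m) or (horizontal distance between stem and rack_hole1 below 0.006 m and z of stem in the frame of rack below 0.018 m)) and angle between stem's own z axis and vertical below 0.15 rad and contact force between the fingers and stem above 1 N), for 0.1 s.
At the end, for the whole second after the job is handed in: The stem stands plug down in either hole of the green rack: foot within 6 mm of the hole's axis and within 5 mm of its floor, leaning less than 0.15 rad, at rest and let go; the microtube block, sample rack and pot are within 20 mm of where they began (((horizontal distance between stem and rack_hole0 below 0.006 m and z of stem in the frame of rack below 0.018 m) or (horizontal distance between stem and rack_hole1 below 0.006 m and z of stem in the frame of rack below 0.018 m)) and angle between stem's own z axis and vertical below 0.15 rad and linear speed of stem below 0.02 m/s and distance of each of microtubes, blood_rack, pot from where it was at the start of the episode below 0.02 m); the robot touches nothing.
It fails at once if the fingers push on the station or its ring with more than 25 N (contact force between the fingers and station above 25 N).
It fails at once if the stem is wrenched against the fitting with more than 25 N (contact force between stem and station above 25 N).
It fails at once if a bystander is moved more than 20 mm (distance of any of microtubes, blood_rack, pot from where it was at the start of the episode above 0.02 m).
It also fails if it takes over 50 s, if anything falls off the work surface, if the arm or the gripper's body presses on something with over 40 N, if the wrist force passes 120 N, or if a joint passes its speed limit or range.

## Working session

There is one attempt and no reset: what is moved stays moved. The work goes in short steps, Python scripts to look and compute and a tool call to move; the robot and the scene stay as the last step left them, time stands still between calls to the robot, and variables do not carry over. Pictures are saved under pics/ and viewed, at most 12 in all, crops included, and the job is handed in when it is done.

Besides the shell and the picture viewer there is one more tool, called after ">>>" by a JSON object that holds its "name" and its "arguments", one argument or row to a line. play_rows: Moves the arm, as the interface text tells. Its arguments: {"type":"object","properties":{"increments":{"type":"array","items":{"type":"array","items":{"type":"number"}}},"fingers":{"type":"number"},"newtons":{"type":"number"}},"required":["increments"]}

```bash
mkdir -p pics; cat > h.py <<'E'
import numpy as np, cv2, pickle
from cell import robot, viewer
def grab(n):
    f=viewer.grab_frame(n); pickle.dump(f,open(f'{n}.pkl','wb')); return f
def load(n): return pickle.load(open(f'{n}.pkl','rb'))
def save(f,name): cv2.imwrite(f'pics/{name}.png',f['pixels'][:,:,::-1])
def ray(f,uv):
    p=cv2.undistortPoints(np.array([[uv]],float),np.array(f['camera_matrix'],float),np.array(f['D'],float))[0,0]
    E=np.array(f['extrinsics']); d=E[:3,:3]@np.array([p[0],-p[1],-1]); return E[:3,3],d
def onplane(f,uv,z):
    o,d=ray(f,uv); return o+d*(z-o[2])/d[2]
def proj(f,P):
    E=np.array(f['extrinsics']); c=(np.array(P,float).reshape(-1,3)-E[:3,3])@E[:3,:3]; c=c*[1,-1,-1]
    return cv2.projectPoints(c,np.zeros(3),np.zeros(3),np.array(f['camera_matrix'],float),np.array(f['D'],float))[0][:,0]
E
python3 - <<'E'
from h import *
for n in('scene','top','wrist'):
    f=grab(n); save(f,n); print(n,np.round(f['extrinsics'],3).tolist())
s=robot.state(); print({k:np.round(v,3).tolist() for k,v in s.items()})
E
```

```text
scene [[0.364, -0.67, 0.646, 1.198], [0.931, 0.247, -0.268, -0.334], [0.02, 0.7, 0.714, 0.715], [0.0, 0.0, 0.0, 1.0]]
top [[-0.016, 0.999, -0.041, 0.566], [-0.999, -0.018, -0.043, -0.107], [-0.044, 0.041, 0.998, 0.965], [0.0, 0.0, 0.0, 1.0]]
wrist [[0.434, 0.866, 0.247, 0.333], [-0.901, 0.418, 0.117, -0.534], [-0.001, -0.273, 0.962, 0.373], [0.0, 0.0, 0.0, 1.0]]
{'clock': 0.15, 'joint_pos': [-1.242, 0.053, 1.614, -0.0, 1.476, -0.119], 'joint_velocities': [-0.001, -0.0, -0.003, -0.001, -0.0, 0.001], 'effort': [0.001, -39.424, -37.072, -0.0, 0.005, -0.0], 'eef_pos': [0.27, -0.563, 0.23], 'orientation': [-0.001, 0.975, 0.222, -0.0], 'ft_force': [-0.608, -0.58, -0.88], 'wrist_torque': [0.011, -0.024, -0.0], 'grasp_force': 0.0, 'grip_width': 0.086}
```

View pics/top.png

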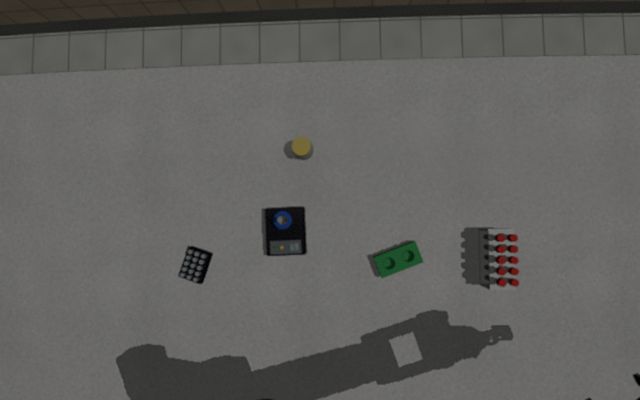

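View pics/scene.png

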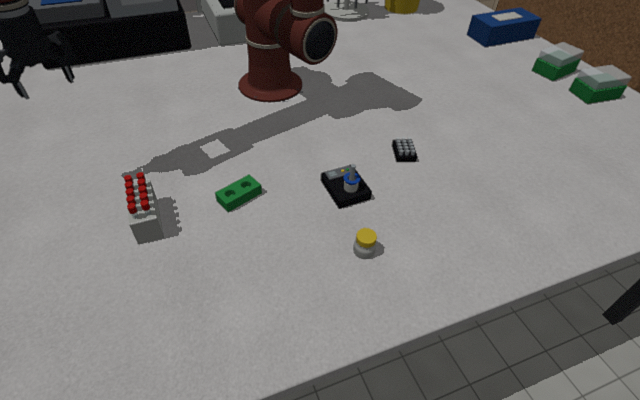

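The top view shows the station at about (285,231) with its blue ring at (283,220), and the green rack at (398,259). The microtubes are at (195,264), the pot at (301,147) and the sample rack at (502,258). The scene view agrees with this.

```bash
cat >> h.py <<'E'
def blob(f,lo,hi,roi=None):
    hsv=cv2.cvtColor(f['pixels'],cv2.COLOR_RGB2HSV); m=cv2.inRange(hsv,lo,hi)
    if roi: k=np.zeros_like(m); k[roi[1]:roi[3],roi[0]:roi[2]]=1; m*=k
    c=cv2.findContours(m,cv2.RETR_EXTERNAL,cv2.CHAIN_APPROX_NONE)[0]
    return max(c,key=cv2.contourArea) if c else None
E
python3 - <<'E'
from h import *
f=load('top')
b=blob(f,(105,120,40),(130,255,255),(200,150,350,300)); c=cv2.minEnclosingCircle(b); print('ring',c, onplane(f,c[0],.071))
g=blob(f,(50,100,30),(85,255,255),(340,200,460,320)); r=cv2.minAreaRect(g); print('rack',r,onplane(f,r[0],.03))
P=[onplane(f,p,.03)[:2].round(4).tolist() for p in cv2.boxPoints(r)]; print(P)
hsv=cv2.cvtColor(f['pixels'],cv2.COLOR_RGB2HSV)
k=blob(f,(0,0,0),(180,255,45),(255,195,315,265)); 
r=cv2.minAreaRect(k); print('station',r,[onplane(f,p,.03)[:2].round(4).tolist() for p in cv2.boxPoints(r)])
f=load('scene')
b=blob(f,(105,120,40),(130,255,255),(320,150,380,210)); c=cv2.minEnclosingCircle(b); print('ring scene',c, onplane(f,c[0],.071))
E
```

```text
ring ((282.1785583496094, 219.64285278320312), 9.607513427734375) [0.57452874 0.02257951 0.071     ]
rack ((397.39923095703125, 258.9090576171875), (22.87618064880371, 44.618675231933594), 68.62937927246094) [ 0.48320583 -0.22844142  0.03      ]
[[0.4896, -0.1731], [0.5244, -0.2662], [0.4768, -0.2836], [0.442, -0.1907]]
station ((284.882080078125, 230.78773498535156), (47.259700775146484, 40.00568389892578), 87.51044464111328) [[0.6019, 0.07], [0.6042, -0.0211], [0.4979, -0.0242], [0.4951, 0.0665]]
ring scene ((351.5, 178.0), 8.732224464416504) [0.58093916 0.02131302 0.071     ]
```

View pics/wrist.png

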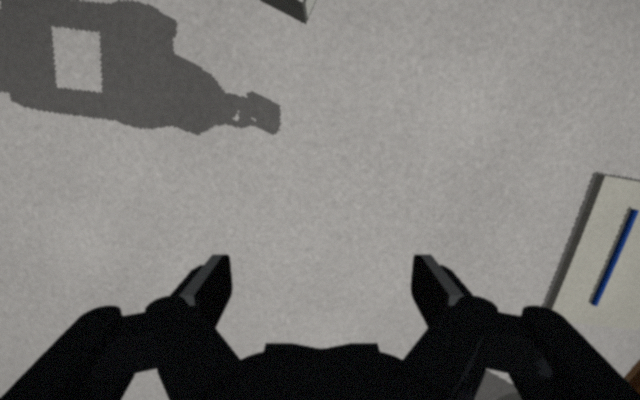

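>>> {"name": "play_rows", "arguments": {
  "increments": [
    [0, 0, 0, 0, 0, 6.4],
    [0, 0, 0, 0, 0, 6.4],
    [0, 0, 0, 0, 0, 6.4],
    [0, 0, 0, 0, 0, 6.4],
    [0.019, -0.0366, 0, 0, 0, 0],
    [0.019, -0.0366, 0, 0, 0, 0],
    [0.019, -0.0366, 0, 0, 0, 0],
    [0.019, -0.0366, 0, 0, 0, 0],
    [0.019, -0.0366, 0, 0, 0, 0],
    [0.019, -0.0366, 0, 0, 0, 0],
    [0.019, -0.0366, 0, 0, 0, 0],
    [0.019, -0.0366, 0, 0, 0, 0],
    [0.019, -0.0366, 0, 0, 0, 0],
    [0.019, -0.0366, 0, 0, 0, 0],
    [0.019, -0.0366, 0, 0, 0, 0],
    [0.019, -0.0366, 0, 0, 0, 0],
    [0.019, -0.0366, 0, 0, 0, 0],
    [0.019, -0.0366, 0, 0, 0, 0],
    [0.019, -0.0366, 0, 0, 0, 0],
    [0.019, -0.0366, 0, 0, 0, 0]
  ],
  "fingers": 0.03,
  "newtons": 20
}}

```text
clock: 1.82
eef_pos: [0.5744, 0.0247, 0.2311]
orientation: [0.0, 1.0, 0.001, -0.0]
ft_force: [1.4, -0.2, 0.5]
grip_width: 0.0299
grasp_force: 0.0
```

```bash
python3 - <<'E'
from h import *
f=grab('wrist'); save(f,'w2'); s=robot.state(); print(s['clock'],s['eef_pos'],s['orientation'],s['grip_width'],s['ft_force']); print(np.round(f['extrinsics'],4).tolist(),np.round(f['camera_matrix'],1).tolist(),f['D'])
E
```

```text
1.8667 [0.57645738 0.03065333 0.23090534] [-2.61994139e-03  9.99990888e-01  3.25090860e-03  8.90170965e-04] 0.02961758834031381 [-2.64714491  2.89061095  0.7786989 ]
[[0.0025, 0.9618, 0.2737, 0.6437], [-1.0, 0.0023, 0.0011, 0.0241], [0.0005, -0.2737, 0.9618, 0.374], [0.0, 0.0, 0.0, 1.0]] [[305.1, 0.0, 321.2], [0.0, 305.1, 205.5], [0.0, 0.0, 1.0]] [-0.04170364  0.          0.          0.          0.        ]
```

View pics/w2.png

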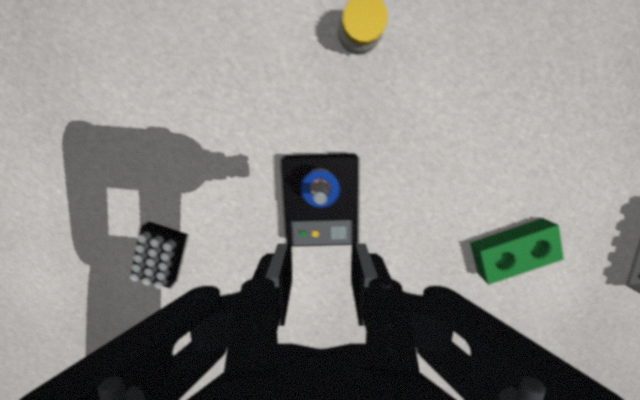

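The wrist view shows the ring at about (321,188) with the stem top at (320,199). The rack holes are at (506,261) and (541,249). I'll let the arm settle and then measure.

>>> {"name": "play_rows", "arguments": {
  "increments": [
    [0, 0, 0, 0, 0, 0],
    [0, 0, 0, 0, 0, 0],
    [0, 0, 0, 0, 0, 0],
    [0, 0, 0, 0, 0, 0],
    [0, 0, 0, 0, 0, 0],
    [0, 0, 0, 0, 0, 0]
  ]
}}

```text
clock: 2.37
eef_pos: [0.5738, 0.0215, 0.2314]
orientation: [0.0, 1.0, -0.0, 0.0]
ft_force: [0.3, 0.5, 0.5]
grip_width: 0.0293
grasp_force: 0.0
```

```bash
cat > m.py <<'E'
from h import *
f=grab('wrist'); s=robot.state(); print(s['clock'],s['eef_pos'],s['orientation'],s['ft_force'])
b=blob(f,(105,120,30),(130,255,255)); e=cv2.fitEllipse(cv2.convexHull(b)); print('ring',e,[onplane(f,e[0],z).round(4).tolist() for z in (.064,.071,.078)])
g=blob(f,(50,100,20),(85,255,255)); m=np.zeros((400,640),np.uint8); cv2.drawContours(m,[g],-1,255,-1)
hsv=cv2.cvtColor(f['pixels'],cv2.COLOR_RGB2HSV)
v=hsv[:,:,2]; d=((v<0.6*np.median(v[m>0]))&(cv2.erode(m,np.ones((3,3)))>0)).astype(np.uint8)*255
n,l,st,c=cv2.connectedComponentsWithStats(d)
for i in range(1,n):
    if st[i,4]>40: print('dark in green',st[i].tolist(),c[i].round(1),onplane(f,c[i],.03).round(4),onplane(f,c[i],.025).round(4))
cv2.imwrite('pics/'+__import__('sys').argv[1]+'.png',cv2.resize(np.hstack([f['pixels'][140:260,260:400,::-1],f['pixels'][190:310,460:600,::-1]]),None,fx=2.8,fy=2.8,interpolation=cv2.INTER_CUBIC))
E
python3 m.py w3
```

```text
2.4167 [0.57385502 0.02162802 0.23146837] [ 1.98248400e-05  9.99999952e-01 -2.79378189e-04  1.34626110e-04] [-0.48535879 -0.52221823  0.0647973 ]
ring ((318.0776062011719, 188.5755157470703), (38.458518981933594, 40.71040344238281), 97.25106048583984) [[0.5732, 0.0237, 0.064], [0.5747, 0.0237, 0.071], [0.5763, 0.0236, 0.078]]
dark in green [472, 220, 80, 57, 810] [504.5 238.9] [ 0.5024 -0.2054  0.03  ] [ 0.5004 -0.2087  0.025 ]
dark in green [531, 240, 17, 17, 185] [539.7 248.4] [ 0.4894 -0.2534  0.03  ] [ 0.4872 -0.2573  0.025 ]
dark in green [495, 253, 18, 16, 171] [504.5 260.8] [ 0.4728 -0.2106  0.03  ] [ 0.4703 -0.2139  0.025 ]
```

View pics/w3.png

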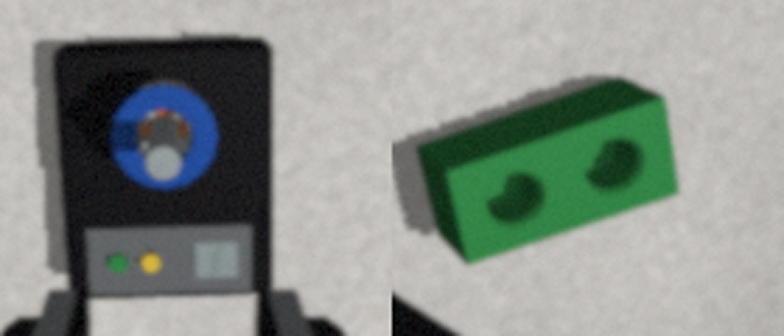

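The crops show the stem top at about pixel (318,198) and the ring at (318,188.5). The rack hole mouths are at (504,260) and (539,248.6).

```bash
python3 - <<'E'
from h import *
f=load('wrist')
hsv=cv2.cvtColor(f['pixels'],cv2.COLOR_RGB2HSV)
roi=hsv[185:212,300:337]; m=((roi[:,:,1]<60)&(roi[:,:,2]>105)).astype(np.uint8)
n,l,st,c=cv2.connectedComponentsWithStats(m); i=1+np.argmax(st[1:,4]); uv=c[i]+[300,185]; print(st[i],uv,onplane(f,uv,.102))
# grey finger inner edges by row
for r in (246,250,256): print(r,[x for x in range(200,440) if f['pixels'][r,x].max()<90][:1], ''.join('#' if f['pixels'][r,x].max()<80 else '.' for x in range(250,390)))
print(proj(f,[[.5738,.0215,.2314],[.5738,.0215+.0147,.2284],[.5738,.0215-.0147,.2284]]))
t=load('top'); roi=t['pixels'][205:235,268:298]; hs=cv2.cvtColor(roi,cv2.COLOR_RGB2HSV); m=((hs[:,:,1]<90)&(hs[:,:,2]>60)).astype(np.uint8)
n,l,st,c=cv2.connectedComponentsWithStats(m); 
for i in range(1,n):
  if 5<st[i,4]<200: uv=c[i]+[268,205]; print('top',st[i],uv,onplane(t,uv,.102))
E
```

```text
[ 12   7  13  12 118] [317.84745763 197.28813559] [0.57349978 0.02360219 0.102     ]
246 [278] ............................##############............................................................#############.........................
250 [276] ...........................##############.............................................................###############.......................
256 [263] ..............###########################.............................................................############################..........
[[319.41764893 259.0112436 ]
 [291.35673543 256.45694225]
 [347.5373995  256.47167092]]
top [ 0  0 30  3 74] [280.98648649 205.78378378] [0.60321757 0.02025358 0.102     ]
top [ 9 11  6  9 41] [279.73170732 219.6097561 ] [0.57437862 0.02323439 0.102     ]
```

>>> {"name": "play_rows", "arguments": {
  "increments": [
    [0, -0.002, 0.0145, 0, 0, 0],
    [0, 0, 0.0145, 0, 0, 0],
    [0, 0, 0.0145, 0, 0, 0],
    [0, 0, 0.0145, 0, 0, 0],
    [0, 0, 0.0145, 0, 0, 0],
    [0, 0, 0.0145, 0, 0, 0],
    [0, 0, 0.0145, 0, 0, 0],
    [0, 0, 0.0145, 0, 0, 0],
    [0, 0, 0.0145, 0, 0, 0],
    [0, 0, 0.0145, 0, 0, 0],
    [0, 0, 0, 0, 0, 0],
    [0, 0, 0, 0, 0, 0],
    [0, 0, 0, 0, 0, 0],
    [0, 0, 0, 0, 0, 0]
  ],
  "fingers": 0.024
}}

```text
clock: 3.58
eef_pos: [0.5746, 0.0245, 0.0872]
orientation: [0.0, 1.0, 0.0, 0.001]
ft_force: [-0.1, 0.5, 0.2]
grip_width: 0.0242
grasp_force: 0.0
```

```bash
python3 - <<'E'
from h import *
f=grab('wrist'); cv2.imwrite('pics/w4.png',cv2.resize(f['pixels'][190:310,250:390,::-1],None,fx=5,fy=5,interpolation=cv2.INTER_CUBIC))
s=robot.state(); print(s['clock'],s['eef_pos'],s['ft_force'],s['grip_width'])
p=s['eef_pos']
print(proj(f,[[.574,.0235,.102],[.574,p[1],.102],[p[0],p[1],.102]]))
E
```

```text
3.6333 [0.57476214 0.0244937  0.08740785] [ 0.50078436 -0.51144602  0.47281281] 0.02374584491399718
[[321.43928134 274.21458057]
 [319.31505996 274.21080426]
 [319.31578081 272.74683514]]
```

View pics/w4.png

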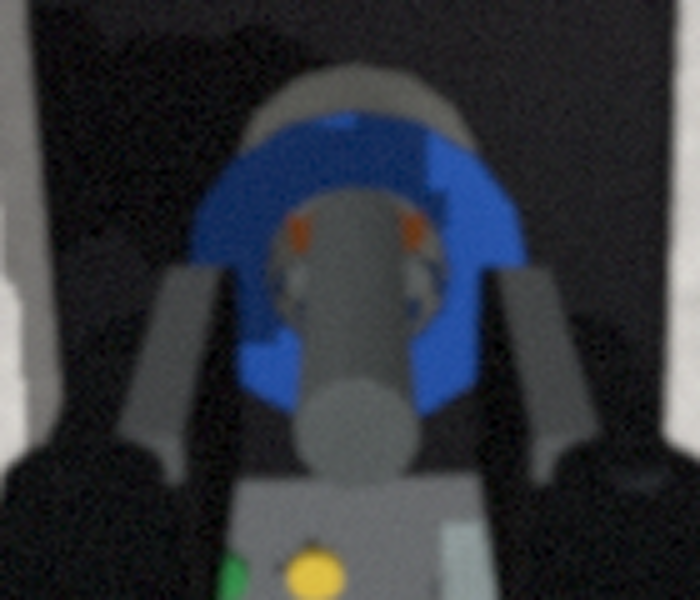

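The stem at column 357 lies midway between the pads, whose mid is 360, so the side offset is about 0.3 mm. I'll go down by feel.

>>> {"name": "play_rows", "arguments": {
  "increments": [
    [0, 0, 0.002, 0, 0, 0],
    [0, 0, 0.002, 0, 0, 0],
    [0, 0, 0.002, 0, 0, 0],
    [0, 0, 0.001, 0, 0, 0],
    [0, 0, 0.001, 0, 0, 0],
    [0, 0, 0, 0, 0, 0]
  ],
  "fingers": 0.02
}}

```text
clock: 4.13
eef_pos: [0.5738, 0.0245, 0.078]
orientation: [-0.0, 1.0, 0.0, -0.0]
ft_force: [-0.3, 0.7, 0.3]
grip_width: 0.0201
grasp_force: 0.0
```

>>> {"name": "play_rows", "arguments": {
  "increments": [
    [0, 0, 0.001, 0, 0, 0],
    [0, 0, 0.001, 0, 0, 0],
    [0, 0, 0.001, 0, 0, 0],
    [0, 0, 0, 0, 0, 0]
  ]
}}

```text
clock: 4.47
eef_pos: [0.5739, 0.0245, 0.075]
orientation: [-0.0, 1.0, 0.0, -0.0]
ft_force: [-0.9, -0.5, 0.5]
grip_width: 0.0198
grasp_force: 0.0
```

>>> {"name": "play_rows", "arguments": {
  "increments": [
    [0, 0, 0.001, 0, 0, 0],
    [0, 0, 0.001, 0, 0, 0],
    [0, 0, 0.001, 0, 0, 0],
    [0, 0, 0, 0, 0, 0]
  ]
}}

```text
clock: 4.8
eef_pos: [0.5738, 0.0246, 0.072]
orientation: [-0.0, 1.0, 0.001, -0.0]
ft_force: [-0.6, 0.5, -0.2]
grip_width: 0.0201
grasp_force: 0.0
```

>>> {"name": "play_rows", "arguments": {
  "increments": [
    [0, 0, 0.001, 0, 0, 0],
    [0, 0, 0.001, 0, 0, 0],
    [0, 0, 0, 0, 0, 0]
  ]
}}

```text
clock: 5.05
eef_pos: [0.5739, 0.0246, 0.07]
orientation: [-0.0, 1.0, 0.0, -0.0]
ft_force: [0.0, 0.0, -0.2]
grip_width: 0.02
grasp_force: 0.0
```

>>> {"name": "play_rows", "arguments": {
  "increments": [
    [0, 0, 0.001, 0, 0, 0],
    [0, 0, 0.001, 0, 0, 0],
    [0, 0, 0, 0, 0, 0]
  ]
}}

```text
clock: 5.3
eef_pos: [0.5739, 0.0245, 0.068]
orientation: [-0.0, 1.0, 0.0, -0.0]
ft_force: [0.2, 0.3, 0.1]
grip_width: 0.02
grasp_force: 0.0
```

>>> {"name": "play_rows", "arguments": {
  "increments": [
    [0, 0, 0.001, 0, 0, 0],
    [0, 0, 0.001, 0, 0, 0],
    [0, 0, 0, 0, 0, 0]
  ]
}}

```text
clock: 5.55
eef_pos: [0.5739, 0.0246, 0.066]
orientation: [-0.0, 1.0, 0.001, -0.0]
ft_force: [0.4, 0.5, 0.3]
grip_width: 0.0199
grasp_force: 0.0
```

>>> {"name": "play_rows", "arguments": {
  "increments": [
    [0, 0, 0.001, 0, 0, 0],
    [0, 0, 0.001, 0, 0, 0],
    [0, 0, 0, 0, 0, 0]
  ]
}}

```text
clock: 5.8
eef_pos: [0.5742, 0.0245, 0.0644]
orientation: [0.0, 1.0, 0.0, 0.0]
ft_force: [-0.8, 0.0, 0.3]
grip_width: 0.0201
grasp_force: 0.0
```

>>> {"name": "play_rows", "arguments": {
  "increments": [
    [0, 0, 0.001, 0, 0, 0],
    [0, 0, 0, 0, 0, 0]
  ]
}}

```text
clock: 5.97
eef_pos: [0.5743, 0.0245, 0.0637]
orientation: [0.0, 1.0, 0.001, 0.0]
ft_force: [-1.0, 0.5, 3.6]
grip_width: 0.0198
grasp_force: 1.6
```

>>> {"name": "play_rows", "arguments": {
  "increments": [
    [0, 0, 0.001, 0, 0, 0],
    [0, 0, 0.001, 0, 0, 0],
    [0, 0, 0, 0, 0, 0]
  ]
}}

```text
clock: 6.22
eef_pos: [0.5744, 0.0245, 0.062]
orientation: [0.0, 1.0, 0.0, 0.0]
ft_force: [-1.5, 0.3, 6.2]
grip_width: 0.02
grasp_force: 3.0
```

>>> {"name": "play_rows", "arguments": {
  "increments": [
    [0, 0, 0.001, 0, 0, 0],
    [0, 0, 0.001, 0, 0, 0],
    [0, 0, 0, 0, 0, 0]
  ]
}}

```text
clock: 6.47
eef_pos: [0.5744, 0.0245, 0.0604]
orientation: [0.0, 1.0, 0.001, 0.0]
ft_force: [-3.0, -0.4, 8.0]
grip_width: 0.0204
grasp_force: 4.2
```

>>> {"name": "play_rows", "arguments": {
  "increments": [
    [0, 0, 0.001, 0, 0, 0],
    [0, 0, 0, 0, 0, 0]
  ]
}}

```text
clock: 6.63
eef_pos: [0.5745, 0.0245, 0.0597]
orientation: [0.0, 1.0, 0.001, 0.0]
ft_force: [-4.1, 0.5, 9.9]
grip_width: 0.0202
grasp_force: 4.8
```

>>> {"name": "play_rows", "arguments": {
  "increments": [
    [0, 0, 0, 0, 0, 0],
    [0, 0, 0, 0, 0, 0],
    [0, 0, 0, 0, 0, 0]
  ],
  "fingers": 0.0145
}}

```text
clock: 6.88
eef_pos: [0.5749, 0.0247, 0.0601]
orientation: [-0.0, 1.0, 0.001, 0.001]
ft_force: [-2.7, 1.4, 9.9]
grip_width: 0.014
grasp_force: 4.7
```

>>> {"name": "play_rows", "arguments": {
  "increments": [
    [0, 0, 0.001, 0, 0, 0],
    [0, 0, 0, 0, 0, 0],
    [0, 0, 0, 0, 0, 0]
  ]
}}

```text
clock: 7.13
eef_pos: [0.575, 0.0246, 0.0593]
orientation: [-0.0, 1.0, 0.001, 0.001]
ft_force: [-3.3, 0.4, 10.3]
grip_width: 0.0146
grasp_force: 5.3
```

>>> {"name": "play_rows", "arguments": {
  "increments": [
    [0, 0, 0.001, 0, 0, 0],
    [0, 0, 0, 0, 0, 0],
    [0, 0, 0, 0, 0, 0]
  ]
}}

```text
clock: 7.38
eef_pos: [0.575, 0.0247, 0.0585]
orientation: [-0.0, 1.0, 0.001, 0.001]
ft_force: [-3.9, 0.2, 12.1]
grip_width: 0.0143
grasp_force: 5.9
```

>>> {"name": "play_rows", "arguments": {
  "increments": [
    [0, 0, 0.0005, 0, 0, 0],
    [0, 0, 0, 0, 0, 0],
    [0, 0, 0, 0, 0, 0]
  ]
}}

```text
clock: 7.63
eef_pos: [0.575, 0.0247, 0.0581]
orientation: [-0.0, 1.0, 0.001, 0.001]
ft_force: [-4.5, 0.3, 11.9]
grip_width: 0.0146
grasp_force: 6.2
```

>>> {"name": "play_rows", "arguments": {
  "increments": [
    [0, 0, 0.0005, 0, 0, 0],
    [0, 0, 0, 0, 0, 0],
    [0, 0, 0, 0, 0, 0]
  ]
}}

```text
clock: 7.88
eef_pos: [0.5751, 0.0247, 0.0579]
orientation: [-0.0, 1.0, 0.001, 0.001]
ft_force: [-5.2, 0.4, 13.8]
grip_width: 0.0146
grasp_force: 6.8
```

>>> {"name": "play_rows", "arguments": {
  "increments": [
    [0, 0, 0.0005, 0, 0, 0],
    [0, 0, 0, 0, 0, 0],
    [0, 0, 0, 0, 0, 0]
  ]
}}

```text
clock: 8.13
eef_pos: [0.5752, 0.0246, 0.0579]
orientation: [-0.0, 1.0, 0.001, 0.001]
ft_force: [-5.8, 1.2, 17.6]
grip_width: 0.0145
grasp_force: 8.0
```

>>> {"name": "play_rows", "arguments": {
  "increments": [
    [0, 0, -0.0002, 0, 0, 0],
    [0, 0, 0, 0, 0, 0],
    [0, 0, 0, 0, 0, 0],
    [0, 0, 0, 0, 0, 0]
  ],
  "fingers": 0.008,
  "newtons": 25
}}

```text
clock: 8.47
eef_pos: [0.5756, 0.0247, 0.058]
orientation: [-0.0, 1.0, 0.0, 0.001]
ft_force: [-4.3, 1.2, 14.0]
grip_width: 0.0113
grasp_force: 29.4
```

>>> {"name": "play_rows", "arguments": {
  "increments": [
    [0, 0, -0.001, 0, 0, 0],
    [0, 0, -0.001, 0, 0, 0]
  ]
}}

```text
clock: 8.63
eef_pos: [0.5754, 0.0247, 0.0594]
orientation: [-0.0, 1.0, 0.0, 0.001]
ft_force: [-2.3, 0.8, 9.3]
grip_width: 0.0111
grasp_force: 28.0
```

>>> {"name": "play_rows", "arguments": {
  "increments": [
    [0, 0, -0.001, 0, 0, 0],
    [0, 0, 0, 0, 0, 0]
  ]
}}

```text
clock: 8.8
eef_pos: [0.5754, 0.0247, 0.0601]
orientation: [-0.0, 1.0, 0.001, 0.001]
ft_force: [-2.0, 1.1, 9.9]
grip_width: 0.0112
grasp_force: 27.6
```

>>> {"name": "play_rows", "arguments": {
  "increments": [
    [0, 0, -0.001, 0, 0, 0],
    [0, 0, 0, 0, 0, 0]
  ]
}}

```text
clock: 8.97
eef_pos: [0.5754, 0.0247, 0.0609]
orientation: [-0.0, 1.0, 0.0, 0.001]
ft_force: [-1.4, 1.4, 8.7]
grip_width: 0.0117
grasp_force: 27.0
```

>>> {"name": "play_rows", "arguments": {
  "increments": [
    [0, 0, -0.001, 0, 0, 0],
    [0, 0, -0.001, 0, 0, 0],
    [0, 0, 0, 0, 0, 0]
  ]
}}

```text
clock: 9.22
eef_pos: [0.5752, 0.0246, 0.062]
orientation: [-0.0, 1.0, 0.0, 0.002]
ft_force: [1.5, 1.3, 4.3]
grip_width: 0.0115
grasp_force: 26.4
```

>>> {"name": "play_rows", "arguments": {
  "increments": [
    [0, 0, -0.001, 0, 0, 0],
    [0, 0, 0, 0, 0, 0]
  ]
}}

```text
clock: 9.38
eef_pos: [0.575, 0.0246, 0.0621]
orientation: [-0.0, 1.0, 0.0, 0.001]
ft_force: [5.6, 0.8, -0.6]
grip_width: 0.0114
grasp_force: 25.1
```

>>> {"name": "play_rows", "arguments": {
  "increments": [
    [0, 0, -0.0005, 0, 0, 0],
    [0, 0, 0, 0, 0, 0]
  ]
}}

```text
clock: 9.55
eef_pos: [0.5749, 0.0246, 0.0622]
orientation: [-0.0, 1.0, 0.0, 0.001]
ft_force: [6.7, -0.9, -2.6]
grip_width: 0.0113
grasp_force: 24.4
```

>>> {"name": "play_rows", "arguments": {
  "increments": [
    [0, 0, 0.001, 0, 0, 0],
    [0.0005, 0, 0.0005, 0, 0, 0],
    [0, 0, 0, 0, 0, 0]
  ]
}}

```text
clock: 9.8
eef_pos: [0.5749, 0.0246, 0.0616]
orientation: [-0.0, 1.0, 0.001, 0.0]
ft_force: [1.3, 0.9, 5.6]
grip_width: 0.0112
grasp_force: 27.6
```

```bash
python3 - <<'E'
from h import *
f=grab('wrist'); cv2.imwrite('pics/w5.png',cv2.resize(f['pixels'][200:320,250:390,::-1],None,fx=5,fy=5,interpolation=cv2.INTER_CUBIC))
s=robot.state(); print(s['clock'],s['eef_pos'],s['ft_force'],s['wrist_torque'],s['grip_width'])
p=s['eef_pos']; print((proj(f,[[.574,.0235,.102],[.574,.0235,.106]])-[250,200])*5)
E
```

```text
9.85 [0.57490637 0.0245331  0.06167801] [1.53497044 1.5620492  4.71474623] [ 0.15598929 -0.37457653  0.02583579] 0.01141689097457447
[[358.02724781 534.43686473]
 [358.11919175 565.74899885]]
```

View pics/w5.png

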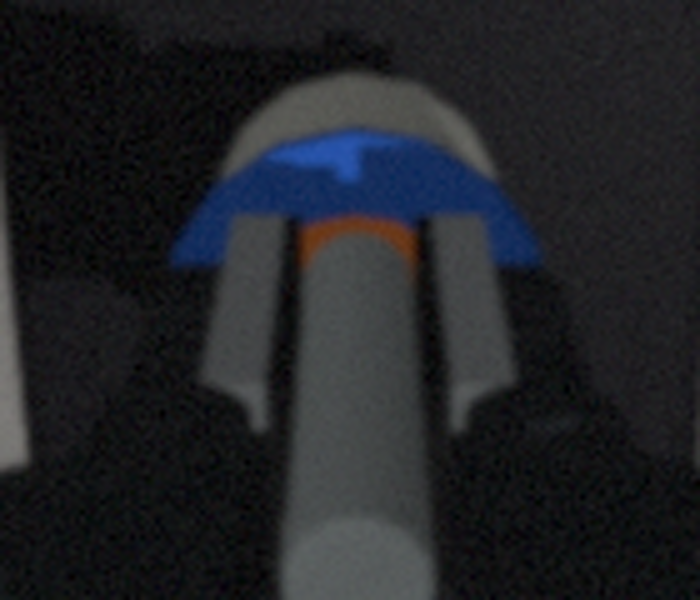

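The stem has risen about 4 mm, and it sits towards −x in the bore, which matches fx being positive. I'll centre it by feel.

>>> {"name": "play_rows", "arguments": {
  "increments": [
    [0.0005, 0, 0, 0, 0, 0],
    [0.0005, 0, 0, 0, 0, 0],
    [0, 0, 0, 0, 0, 0]
  ]
}}

```text
clock: 10.1
eef_pos: [0.575, 0.0245, 0.0615]
orientation: [0.0, 1.0, 0.001, -0.001]
ft_force: [-1.2, 0.0, 7.2]
grip_width: 0.0112
grasp_force: 28.5
```

>>> {"name": "play_rows", "arguments": {
  "increments": [
    [0, 0, -0.0005, 0, 0, 0],
    [0, 0, -0.0005, 0, 0, 0],
    [0, 0, 0, 0, 0, 0]
  ]
}}

```text
clock: 10.35
eef_pos: [0.575, 0.0246, 0.0618]
orientation: [-0.0, 1.0, 0.001, -0.001]
ft_force: [0.1, 0.1, 2.7]
grip_width: 0.011
grasp_force: 27.2
```

>>> {"name": "play_rows", "arguments": {
  "increments": [
    [0, 0, -0.0005, 0, 0, 0],
    [0, 0, -0.0005, 0, 0, 0],
    [0, 0, 0, 0, 0, 0]
  ]
}}

```text
clock: 10.6
eef_pos: [0.575, 0.0246, 0.0621]
orientation: [-0.0, 1.0, 0.0, -0.0]
ft_force: [2.8, 1.7, -2.2]
grip_width: 0.0115
grasp_force: 25.0
```

>>> {"name": "play_rows", "arguments": {
  "increments": [
    [0, 0, -0.0005, 0, 0, 0],
    [0, 0, 0, 0, 0, 0]
  ]
}}

```text
clock: 10.77
eef_pos: [0.5751, 0.0246, 0.0626]
orientation: [-0.0, 1.0, 0.0, -0.0]
ft_force: [3.1, 0.5, -4.1]
grip_width: 0.011
grasp_force: 24.3
```

>>> {"name": "play_rows", "arguments": {
  "increments": [
    [0, 0, -0.0005, 0, 0, 0],
    [0, 0, 0, 0, 0, 0]
  ]
}}

```text
clock: 10.93
eef_pos: [0.5751, 0.0246, 0.0635]
orientation: [-0.0, 1.0, 0.001, -0.0]
ft_force: [3.3, 1.6, -4.0]
grip_width: 0.0113
grasp_force: 24.3
```

>>> {"name": "play_rows", "arguments": {
  "increments": [
    [0, 0, -0.0005, 0, 0, 0],
    [0, 0, 0, 0, 0, 0]
  ]
}}

```text
clock: 11.1
eef_pos: [0.5752, 0.0246, 0.0643]
orientation: [-0.0, 1.0, 0.001, -0.0]
ft_force: [3.1, -0.3, -4.2]
grip_width: 0.0114
grasp_force: 24.3
```

```bash
python3 - <<'E'
from h import *
a=load('wrist')['pixels']; f=grab('wrist'); b=f['pixels']
g=lambda x:cv2.cvtColor(x,cv2.COLOR_RGB2GRAY)
t=g(a)[298:324,300:344]; r=cv2.matchTemplate(g(b)[285:340,295:349],t,cv2.TM_CCOEFF_NORMED); print(cv2.minMaxLoc(r),'no-slip loc = (5,13)')
print(robot.state()['eef_pos'],robot.state()['ft_force'])
E
```

```text
(0.4621688723564148, 0.9919958710670471, (10, 21), (5, 13)) no-slip loc = (5,13)
[0.57517842 0.02460353 0.06427196] [ 2.05793472 -0.15748746 -4.58229669]
```

The stem has not slipped in the fingers. It is sliding out against light drag, so I'll keep lifting.

>>> {"name": "play_rows", "arguments": {
  "increments": [
    [0, 0, -0.001, 0, 0, 0],
    [0, 0, -0.001, 0, 0, 0],
    [0, 0, -0.001, 0, 0, 0],
    [0, 0, 0, 0, 0, 0]
  ]
}}

```text
clock: 11.48
eef_pos: [0.5753, 0.0246, 0.0677]
orientation: [-0.0, 1.0, 0.001, -0.0]
ft_force: [1.8, 0.5, -2.3]
grip_width: 0.0111
grasp_force: 24.3
```

>>> {"name": "play_rows", "arguments": {
  "increments": [
    [0, 0, -0.001, 0, 0, 0],
    [0, 0, -0.001, 0, 0, 0],
    [0, 0, -0.001, 0, 0, 0],
    [0, 0, -0.001, 0, 0, 0],
    [0, 0, 0, 0, 0, 0]
  ]
}}

```text
clock: 11.9
eef_pos: [0.5754, 0.0245, 0.0717]
orientation: [-0.0, 1.0, 0.0, -0.0]
ft_force: [-0.3, -0.5, -3.9]
grip_width: 0.0109
grasp_force: 24.3
```

>>> {"name": "play_rows", "arguments": {
  "increments": [
    [0, 0, -0.002, 0, 0, 0],
    [0, 0, -0.002, 0, 0, 0],
    [0, 0, -0.003, 0, 0, 0],
    [0, 0, -0.003, 0, 0, 0],
    [0, 0, -0.003, 0, 0, 0],
    [0, 0, -0.004, 0, 0, 0],
    [0, 0, -0.004, 0, 0, 0],
    [0, 0, -0.004, 0, 0, 0],
    [0, 0, -0.004, 0, 0, 0],
    [0, 0, -0.006, 0, 0, 0],
    [0, 0, -0.006, 0, 0, 0],
    [0, 0, -0.006, 0, 0, 0],
    [0, 0, -0.006, 0, 0, 0],
    [0, 0, -0.006, 0, 0, 0],
    [0, 0, -0.003, 0, 0, 0],
    [0, 0, 0, 0, 0, 0],
    [0, 0, 0, 0, 0, 0]
  ]
}}

```text
clock: 13.32
eef_pos: [0.5756, 0.0245, 0.1337]
orientation: [-0.0, 1.0, 0.0, 0.0]
ft_force: [-0.5, 0.2, -0.7]
grip_width: 0.0117
grasp_force: 24.5
```

```bash
python3 - <<'E'
from h import *
a=load('wrist')['pixels']; f=grab('wrist'); b=f['pixels']
g=lambda x:cv2.cvtColor(x,cv2.COLOR_RGB2GRAY)
save(f,'w6'); print(robot.state()['eef_pos'],robot.state()['ft_force'],robot.state()['orientation'])
E
```

```text
[0.57534959 0.02456389 0.13328731] [ 0.58064654 -0.01342956 -0.63060925] [-1.72172446e-05  9.99999857e-01  4.99766347e-04 -1.90544659e-04]
```

View pics/w6.png

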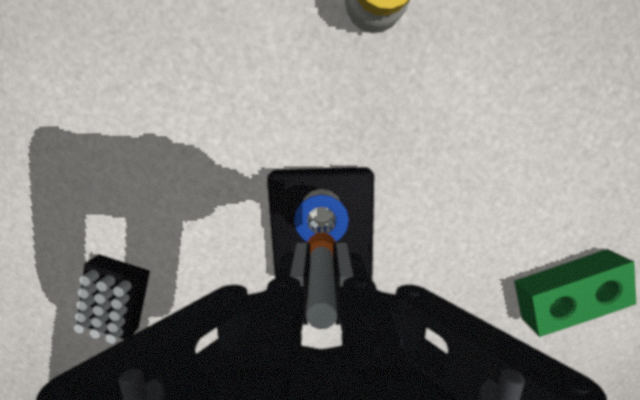

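The stem is held plug down and clear of the fitting. The rack holes are at about (563,307) and (608,291). Next I'll move over the near hole.

>>> {"name": "play_rows", "arguments": {
  "increments": [
    [-0.005, 0.011, 0, 0, 0, 0],
    [-0.01, 0.0235, 0, 0, 0, 0],
    [-0.01, 0.0235, 0, 0, 0, 0],
    [-0.01, 0.0235, 0, 0, 0, 0],
    [-0.01, 0.0235, 0, 0, 0, 0],
    [-0.01, 0.0235, 0, 0, 0, 0],
    [-0.01, 0.0235, 0, 0, 0, 0],
    [-0.01, 0.0235, 0, 0, 0, 0],
    [-0.01, 0.0235, 0, 0, 0, 0],
    [-0.01, 0.0235, 0, 0, 0, 0],
    [-0.006, 0.012, 0, 0, 0, 0],
    [0, 0, 0, 0, 0, 0],
    [0, 0, 0, 0, 0, 0],
    [0, 0, 0, 0, 0, 0],
    [0, 0, 0, 0, 0, 0],
    [0, 0, 0, 0, 0, 0]
  ]
}}

```text
clock: 14.7
eef_pos: [0.4749, -0.2093, 0.1334]
orientation: [-0.0, 1.0, 0.001, -0.0]
ft_force: [-0.3, 0.5, -1.1]
grip_width: 0.0112
grasp_force: 24.6
```

```bash
python3 - <<'E'
from h import *
f=grab('wrist'); s=robot.state(); p=s['eef_pos']; print(s['clock'],p,s['ft_force'],s['orientation'])
cv2.imwrite('pics/w7.png',cv2.resize(f['pixels'][170:350,220:420,::-1],None,fx=3.3,fy=3.3,interpolation=cv2.INTER_CUBIC))
print(np.round((proj(f,[[p[0],p[1],p[2]+.044],[p[0],p[1],p[2]-.024],[.4728,-.2106,.03],[.4751,-.2069,.03]])-[220,170])*3.3))
E
```

```text
14.75 [ 0.47499223 -0.20935087  0.13343275] [ 0.3992779   0.19280597 -1.27292802] [-7.88098134e-05  9.99999318e-01  1.16445423e-03 -4.32323886e-05]
[[327. 464.]
 [329. 234.]
 [335. 122.]
 [321. 114.]]
```

View pics/w7.png

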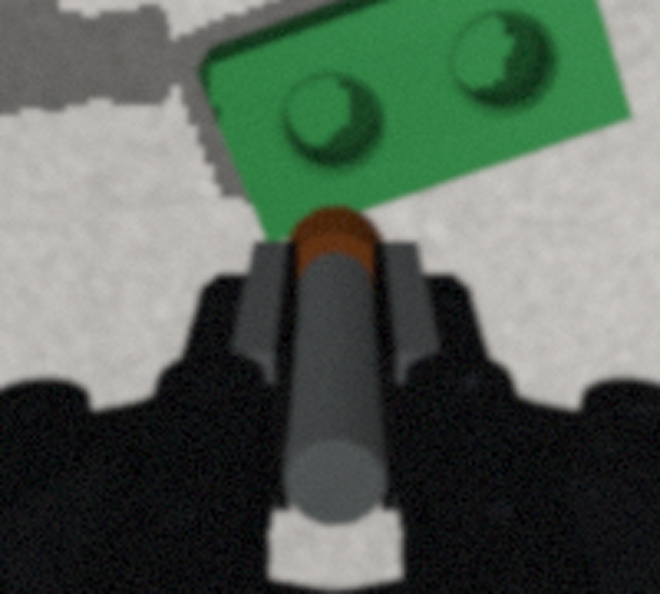

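The plug's foot disc is centred at about crop (336,246), full pixel (321.8,244.5). The near hole's mouth is at crop (333,120), full pixel (320.9,206.4).

```bash
python3 - <<'E'
from h import *
f=load('wrist'); c=lambda u,v:(220+u/3.3,170+v/3.3)
a=onplane(f,c(336,246),.109); t=onplane(f,c(335,480),.177); h=onplane(f,c(333,120),.03); print(a,t,h,h-a)
E
```

```text
[ 0.4725665  -0.21059199  0.109     ] [ 0.4725459  -0.21032826  0.177     ] [ 0.47339257 -0.20999857  0.03      ] [ 0.00082607  0.00059342 -0.079     ]
```

>>> {"name": "play_rows", "arguments": {
  "increments": [
    [0.0008, -0.0006, 0.005, 0, 0, 0],
    [0, 0, 0.01, 0, 0, 0],
    [0, 0, 0.01, 0, 0, 0],
    [0, 0, 0.01, 0, 0, 0],
    [0, 0, 0.01, 0, 0, 0],
    [0, 0, 0.01, 0, 0, 0],
    [0, 0, 0.008, 0, 0, 0],
    [0, 0, 0.004, 0, 0, 0],
    [0, 0, 0.002, 0, 0, 0],
    [0, 0, 0.001, 0, 0, 0],
    [0, 0, 0, 0, 0, 0],
    [0, 0, 0, 0, 0, 0],
    [0, 0, 0, 0, 0, 0]
  ]
}}

```text
clock: 15.83
eef_pos: [0.476, -0.2097, 0.0642]
orientation: [0.0, 1.0, 0.0, 0.001]
ft_force: [-0.2, 0.0, -0.1]
grip_width: 0.0113
grasp_force: 24.6
```

```bash
python3 - <<'E'
from h import *
f=grab('wrist'); s=robot.state(); p=s['eef_pos']; print(s['clock'],p,s['ft_force'])
cv2.imwrite('pics/w8.png',cv2.resize(f['pixels'][170:330,220:420,::-1],None,fx=3.3,fy=3.3,interpolation=cv2.INTER_CUBIC))
E
```

```text
15.8833 [ 0.47593137 -0.20967581  0.06413197] [ 0.19402821  0.11720473 -0.92149599]
```

View pics/w8.png

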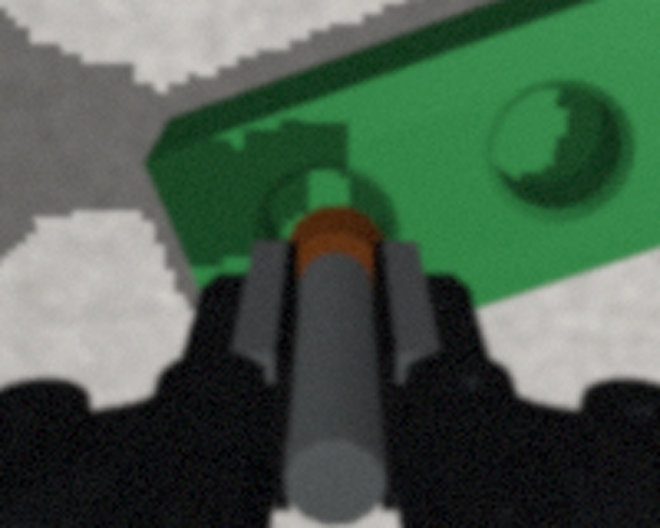

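The stem foot is at crop (336,246). The near hole's mouth spans columns 256–398 with its far edge at row 165, so its centre is about (327,235).

```bash
python3 - <<'E'
from h import *
f=load('wrist'); c=lambda u,v:(220+u/3.3,170+v/3.3)
a=onplane(f,c(336,246),.040); 
for uv in((327,235),(327,238)): h=onplane(f,c(*uv),.03); print(a,h,h-a)
E
```

```text
[ 0.47372713 -0.21102663  0.04      ] [ 0.4717083  -0.20935876  0.03      ] [-0.00201883  0.00166787 -0.01      ]
[ 0.47372713 -0.21102663  0.04      ] [ 0.47109633 -0.20935892  0.03      ] [-0.0026308   0.00166771 -0.01      ]
```

>>> {"name": "play_rows", "arguments": {
  "increments": [
    [-0.0017, -0.0014, 0, 0, 0, 0],
    [0, 0, 0.003, 0, 0, 0],
    [0, 0, 0.003, 0, 0, 0],
    [0, 0, 0.002, 0, 0, 0],
    [0, 0, 0.002, 0, 0, 0],
    [0, 0, 0, 0, 0, 0]
  ]
}}

```text
clock: 16.38
eef_pos: [0.4734, -0.2078, 0.0527]
orientation: [-0.0, 1.0, 0.0, -0.001]
ft_force: [-0.3, 0.2, -1.3]
grip_width: 0.0112
grasp_force: 24.6
```

>>> {"name": "play_rows", "arguments": {
  "increments": [
    [0, 0, 0.001, 0, 0, 0],
    [0, 0, 0.001, 0, 0, 0],
    [0, 0, 0.001, 0, 0, 0],
    [0, 0, 0.001, 0, 0, 0],
    [0, 0, 0, 0, 0, 0]
  ]
}}

```text
clock: 16.8
eef_pos: [0.4737, -0.208, 0.0493]
orientation: [-0.0, 1.0, 0.001, -0.0]
ft_force: [-0.8, -0.4, -1.0]
grip_width: 0.0113
grasp_force: 24.6
```

>>> {"name": "play_rows", "arguments": {
  "increments": [
    [0, 0, 0.002, 0, 0, 0],
    [0, 0, 0.002, 0, 0, 0],
    [0, 0, 0.002, 0, 0, 0],
    [0, 0, 0.002, 0, 0, 0],
    [0, 0, 0, 0, 0, 0],
    [0, 0, 0, 0, 0, 0]
  ]
}}

```text
clock: 17.3
eef_pos: [0.4737, -0.208, 0.0413]
orientation: [-0.0, 1.0, 0.001, -0.0]
ft_force: [-0.5, 0.2, -0.7]
grip_width: 0.0112
grasp_force: 24.6
```

>>> {"name": "play_rows", "arguments": {
  "increments": [
    [0, 0, 0.001, 0, 0, 0],
    [0, 0, 0.001, 0, 0, 0],
    [0, 0, 0, 0, 0, 0]
  ]
}}

```text
clock: 17.55
eef_pos: [0.4738, -0.208, 0.0393]
orientation: [-0.0, 1.0, 0.0, -0.0]
ft_force: [0.3, -0.7, 0.2]
grip_width: 0.0114
grasp_force: 24.6
```

>>> {"name": "play_rows", "arguments": {
  "increments": [
    [0, 0, 0.001, 0, 0, 0],
    [0, 0, 0, 0, 0, 0]
  ]
}}

```text
clock: 17.72
eef_pos: [0.4738, -0.208, 0.0384]
orientation: [-0.0, 1.0, 0.001, -0.0]
ft_force: [-0.3, -0.4, -0.1]
grip_width: 0.0116
grasp_force: 24.6
```

>>> {"name": "play_rows", "arguments": {
  "increments": [
    [0, 0, 0.001, 0, 0, 0],
    [0, 0, 0, 0, 0, 0]
  ]
}}

```text
clock: 17.88
eef_pos: [0.4738, -0.208, 0.0373]
orientation: [-0.0, 1.0, 0.001, -0.0]
ft_force: [0.2, -0.1, -0.1]
grip_width: 0.0111
grasp_force: 24.6
```

>>> {"name": "play_rows", "arguments": {
  "increments": [
    [0, 0, 0.0005, 0, 0, 0],
    [0, 0, 0.0005, 0, 0, 0],
    [0, 0, 0, 0, 0, 0]
  ]
}}

```text
clock: 18.13
eef_pos: [0.474, -0.2081, 0.037]
orientation: [-0.0, 1.0, 0.0, -0.0]
ft_force: [-2.0, 0.3, 3.7]
grip_width: 0.011
grasp_force: 25.0
```

The stem stands on the floor at the height I expected. I'll let go and back off.

>>> {"name": "play_rows", "arguments": {
  "increments": [
    [0, 0, 0, 0, 0, 0],
    [0, 0, 0, 0, 0, 0]
  ]
}}

```text
clock: 18.3
eef_pos: [0.474, -0.2081, 0.0369]
orientation: [-0.0, 1.0, 0.001, 0.0]
ft_force: [-2.4, 1.5, 5.9]
grip_width: 0.0116
grasp_force: 25.1
```

>>> {"name": "play_rows", "arguments": {
  "increments": [
    [0, 0, 0, 0, 0, 0],
    [0, 0, 0, 0, 0, 0],
    [0, 0, 0, 0, 0, 0],
    [0, 0, 0, 0, 0, 0],
    [0, 0, -0.003, 0, 0, 0],
    [0, 0, -0.006, 0, 0, 0],
    [0, 0, -0.01, 0, 0, 0],
    [0, 0, -0.015, 0, 0, 0],
    [0, 0, -0.02, 0, 0, 0],
    [0, 0, -0.02, 0, 0, 0],
    [0, 0, -0.02, 0, 0, 0],
    [0, 0, -0.02, 0, 0, 0],
    [0, 0, -0.01, 0, 0, 0],
    [0, 0, 0, 0, 0, 0],
    [0, 0, 0, 0, 0, 0],
    [0, 0, 0, 0, 0, 0]
  ],
  "fingers": 0.036
}}

```text
clock: 19.63
eef_pos: [0.4732, -0.2077, 0.1593]
orientation: [-0.001, 1.0, 0.0, -0.001]
ft_force: [0.3, 0.8, -0.5]
grip_width: 0.0359
grasp_force: 0.0
```

```bash
python3 - <<'E'
from h import *
f=grab('wrist'); s=robot.state(); p=s['eef_pos']; print(s['clock'],p,s['ft_force'],s['grip_width'])
cv2.imwrite('pics/w9.png',cv2.resize(f['pixels'][150:350,200:440,::-1],None,fx=3,fy=3,interpolation=cv2.INTER_CUBIC))
print((proj(f,[[.4725,-.209,.081],[.4725,-.209,.03]])-[200,150])*3)
E
```

```text
19.6833 [ 0.47297437 -0.20753264  0.1588082 ] [0.03324648 0.19131665 0.42222472] 0.03570966288383681
[[365.5407937  192.73395684]
 [365.29371902 142.48365393]]
```

View pics/w9.png

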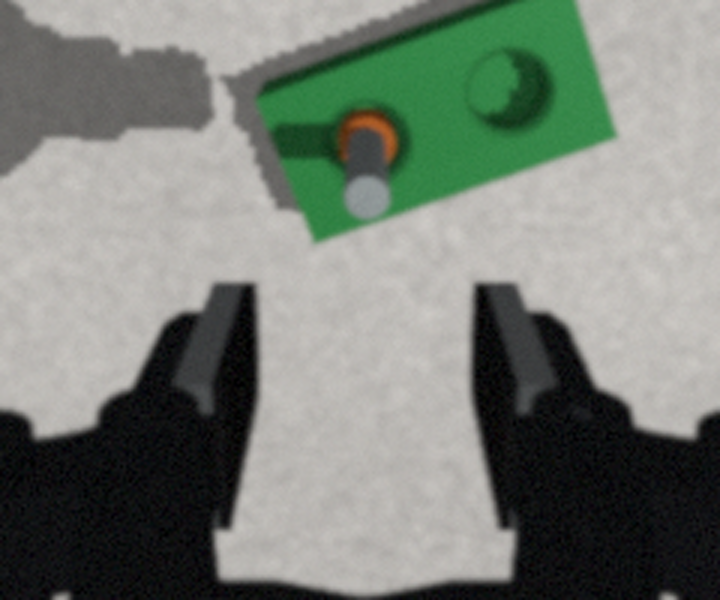

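The stem stands upright in the near hole, with the plug at (368,140), the top at (368,196) and the fingers clear.

```bash
python3 -c "
from cell import robot; print(robot.job_done())"
```

```text
the job is handed in; nothing more can be done
None
```

The stem was drawn out of the fitting, stands plug down on the floor of a rack hole and is let go, and the job is handed in; a light drag partway up the draw (about 11 N at most) cleared without slip.

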